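Stock the bottle crate, then unlatch the solvent locker and hold its gate wide

TASK

I want to slide the bottle crate into the grey solvent locker, so get it ready for me: first stand the loose dropper bottle upright in the empty cell of the white crate and let go of it. Then unlatch the locker on its roof - squeeze the round post of the safety pawl against the fixed rest beside it, then the tab of the front bolt against its rest, both all the way - and swing the gate out by the black hand grip, over its half-open detent, until it stands about square to the locker. Finish while still holding it there, since it swings back when let go; leave the other bottles in the crate and do not shove the other things about.

Things in the scene. Friction and masses are not known exactly. Their poses are not given: they have to be found in the camera images.
- bottle_center (a point): Centre (half-way up) of the loose amber dropper bottle with black dropper cap, 33 mm diameter, 102 mm tall, 90 g, standing upright alone on the worktop left of the crate; this point is 51 mm above its foot, z up the bottle. The straight body reaches to about 55 mm above the foot, then the shoulder narrows to a 24 mm collar (62 to 77 mm) and a thin dropper bulb. It can be gripped across the top of the body and shoulder, about 60 mm above its foot.
- crate: White open bottle crate, 138 mm (its x) by 50 mm (its y), 34 mm high, loose, 450 g, with three 41 x 42 mm cells in a row along its x; walls and floor 4 mm thick. Origin at the centre of its underside. The middle and the +x cell hold bottles like the loose one; the -x cell (nearest the robot) is empty.
- crate_cell (a point): Centre of the floor of the crate's empty cell (4 mm above the worktop), axes as the crate's.
- filler_a: Dropper bottle standing in the crate's middle cell; origin at the centre of its foot. Stays there.
- filler_b: Dropper bottle standing in the crate's far (+x) cell; origin at the centre of its foot. Stays there.
- locker: Grey sheet-steel solvent locker, fixed, 150 mm deep (its x), 300 mm wide (its y), 150 mm high, catches on the roof up to 205 mm and the gate's hand grip to 210 mm. Origin at the centre of its underside; its front with the gate faces its own -x, towards the robot; +y is its left seen from the robot. The gate covers the right part of the front; a fixed louvred panel the left. The catches sit at the front left of the roof.
- pawl_post (a point): First catch, the safety pawl: centre of its upright round post, 10 mm diameter, standing up from 160 to 205 mm height at the left of the roof; this point is at 188 mm. The post sits on a crank arm and is pushed towards the fixed rest on its left (locker +y), moving 17 mm in +y and 6 mm in locker +x on an arc; about 4 N; it stays where it is left.
- pawl_rest (a point): Centre of the face plate that the pawl post is squeezed against: fixed upright steel plate, 30 mm long (locker x), 8 mm thick (locker y), top at 197 mm height; this point is at 188 mm height. Its outer (+y) face is 38 mm from the far (-y) side of the post before the squeeze and about 21 mm after it.
- pawl (a joint): Angle of the safety pawl in rad: 0 blocking the bolt, 0.40 at its stop after a full squeeze. The bolt is solidly blocked until about 0.2.
- bolt_tab (a point): Second catch, the bolt: centre of its upright thumb tab, 22 mm (locker x) by 8 mm thick (locker y), up to 204 mm height, at the front left edge of the roof; this point is at 188 mm. It slides in locker +y, towards its fixed rest, up to 18 mm; about 4 N; stays where it is left. It cannot move until the pawl has been squeezed.
- bolt_rest (a point): Centre of the fixed upright plate that the bolt tab is squeezed against, 22 mm (locker x) by 8 mm (locker y), top at 197 mm height; this point is at 188 mm. Before the squeeze its outer (+y) face is 36 mm from the outer (-y) face of the tab, 18 mm after it.
- bolt (a joint): Travel of the bolt in m: 0 shot (gate locked), 0.018 fully drawn; the gate is free from about 0.012.
- gate_grip (a point): Centre of the gate's black hand grip: an upright round bar 16 mm in diameter from 164 to 210 mm height, standing above the roof line on the gate's free (left) edge; this point is at 187 mm.
- gate_hinge (a point): Point on the gate's vertical hinge axis at the right, at 187 mm height; the grip moves on a circle of 170 mm radius about it.
- gate (a joint): Angle of the gate in rad: 0 shut, growing as the free edge swings out towards the robot and to the right (counter-clockwise from above), 1.57 square to the locker, stop at 1.65. A sprung detent resists between about 0.3 and 0.9 rad (up to some 5 N at the grip), and a closing spring pulls back all the way (about 2 N at the grip when wide open); let go, the gate drops back to half open.
- ring: Bystander: grey steel casting ring, 55 mm diameter, 55 mm high, loose, right of the gate; origin at the centre of its underside.
- wheel: Bystander: pale felt wheel, 51 mm diameter, 14 mm high, loose, lying near the front edge; origin at its underside.
- cup: Bystander: clay-coloured crucible, 51 mm diameter, 40 mm high, loose, behind the crate; origin at the centre of its underside.

How it is judged:
By the outcome, as a careful person would: the job done as asked, in the order asked, and still so for the second after the job is handed in, while the arm keeps its last pose, push and grip.
It also fails if it takes over 70 s, if anything falls off the work surface, if the arm or the gripper's body presses on something with over 40 N, if the wrist force passes 120 N, or if a joint passes its speed limit or range.

ROBOT

A 6-joint arm with a two-finger parallel gripper is mounted at the origin on a cart in front of the work surface, level with it; the furniture and walls round the work are solid. World frame = base frame: x ahead of the robot, y to its left, z up, the work surface at z = 0. Lengths are in m, angles in degrees, forces in N, time in s.
With the tool pointing down it reaches from about 0.4 to 0.825 m from the base axis. Payload 7 kg.
Tool frame: the origin (TCP) lies on the centre line of the jaws, within the pads' length; the fingertips stand 22 mm ahead of it and the grasp point (between the pads) lies 3 mm ahead of it; z points along the fingers, y is the line along which they close (so a half turn about z gives the same grasp; the last joint's range is limited). The gripper opens to 88 mm and grips with 3 to 60 N. Pads are 19 mm wide; open, the fingers measure 130 mm over their backs; the gripper's body (78 mm by 193 mm) begins 47 mm behind the grasp point.
Start: joints at [-57.806, 20.546, 0.682, 0, -70.136, -16.507], TCP at [0.182, -0.65, 0.249] pointing down, gripper open.
Joint ranges: [-176.03, 176.03], [-82.01, 121.73], [-58.28, 71.71], [-173.87, 95.51], [-174.79, -0.11], [-173.66, 173.66]. Speed limits (degrees/s): [136.94, 136.94, 172.46, 180, 180, 180].

INTERFACE

Orientations are given as [roll, pitch, yaw] about the fixed x, y, z axes, in that order (R = Rz(yaw) Ry(pitch) Rx(roll)).
In Python, from plant import get_state, cams, r gives the robot as it stands.
- The arm moves only by the tool apply_moves, never from a script. Its argument "targets" is a list of rows, each an object with "dp": the shift along the world's x, y, z in m, a list of three; "yaw": the turn about the world's z in degrees. In form: [{"dp": [x, y, z], "yaw": yaw}, ...]. A call has 1 to 20 rows; each row is the pose to reach, as a shift and turn from the pose commanded when the call began; what a row does not reach only later rows make up. A row lasts 1/12 s, in which the tool goes at most 41.7 mm and 7.16 degrees, less where a joint would pass 70% of its speed; a pose out of reach is approached as far as the arm can. A call with a gripper value outside its range is refused whole. "grip" is the gripper command: -1 is fully open, 1 is shut, values between are in proportion, set as the call begins (left out, the last holds). The fingers move at their own pace and stop on an object; "squeeze" is the grip in N (left out, the last holds). Time passes only in rows, so rows that repeat a pose let the fingers close. It gives the time, the measured TCP pose, the force, the opening and the grip force at its end, in the units of the state.
- get_state(): the state, without advancing time (a new reading comes with each control period).
- cams.capture(name): name is "scene" or "side" or "wrist"; returns a dict with "image" (400x640x3 uint8, red, green, blue), "range_z" (400x640 float32, m along the optical axis (not along the pixel's ray), 0 where there is no reading), "fx", "fy", "cx", "cy" (pixels), "R" (3x3) and "t" (3): a world point X has camera coordinates R X + t; the wrist camera has in their place "T_tool_cam" (4x4, takes a point from camera to tool coordinates, whose origin is the TCP and whose axes are the flange's). Camera axes: x right, y down, z forward; pixel columns grow to the right and rows downward; lengths in m; the calibration is good to about 2 mm. A picture is of the moment at which its call begins: read the wrist's pose just before it.
- r.close_job(): hands the job in; it is judged then, once.
The state is a dict: "time_s": time; "joints": joint angles; "qd": joint speeds; "joint_torque": joint torques, N m; "tcp_pos": TCP position; "eef_rot": TCP orientation; "contact_force": force on the tool from outside, world axes, zero at the start; "moment": the same for the moment, N m; "gripper_width": finger opening in m; "gripper_force": force on a finger pad.
Only numpy, scipy, OpenCV 4.12 (cv2) and the standard library are available. Lean on these libraries where they do the work, as an engineer would, in place of code of your own. Each camera call takes 0.05 s, during which the arm holds its last target. There are 200 camera calls.

## Working session

There is one attempt and no reset: what is moved stays moved. The work goes in short steps, Python scripts to look and compute and a tool call to move; the robot and the scene stay as the last step left them, time stands still between calls to the robot, and variables do not carry over. Pictures are saved under pics/ and viewed, at most 10 in all, crops included, and the job is handed in when it is done.

Besides the shell and the picture viewer there is one more tool, called by a JSON object that holds its "op" and its "data". apply_moves: Moves the arm, as the interface text tells. Its arguments: {"type":"object","properties":{"targets":{"type":"array","items":{"type":"object","properties":{"dp":{"type":"array","items":{"type":"number"}},"yaw":{"type":"number"}}}},"grip":{"type":"number"},"squeeze":{"type":"number"}},"required":["targets"]}

```bash
mkdir -p pics; cat > h.py <<'E'
import numpy as np, cv2
from plant import get_state, cams, r
def cap(n):
    s=get_state(); c=cams.capture(n); 
    if 'T_tool_cam' in c:
        from scipy.spatial.transform import Rotation as Ro
        T=np.eye(4); T[:3,:3]=Ro.from_euler('xyz',s['eef_rot'],degrees=True).as_matrix(); T[:3,3]=s['tcp_pos']
        W=T@np.array(c['T_tool_cam']); c['R']=W[:3,:3].T; c['t']=-c['R']@W[:3,3]
    return c
def cloud(c):
    z=c['range_z']; v,u=np.mgrid[:z.shape[0],:z.shape[1]]
    P=np.stack([(u-c['cx'])/c['fx']*z,(v-c['cy'])/c['fy']*z,z],-1)
    W=(P-np.array(c['t']))@np.array(c['R']); W[z==0]=np.nan
    return W
def save(c,n): cv2.imwrite('pics/'+n+'.png',c['image'][:,:,::-1])
def ray(c,u,v,h):
    R=np.array(c['R']);o=-R.T@np.array(c['t']);d=R.T@np.array([(u-c['cx'])/c['fx'],(v-c['cy'])/c['fy'],1])
    return o+d*(h-o[2])/d[2]
E
python3 - <<'E'
from h import *
print(get_state())
for n in ('scene','side'):
    c=cap(n); save(c,n+'0'); np.savez('pics/'+n+'0.npz',**c); print(n,-np.array(c['R']).T@np.array(c['t']))
E
```

```text
{'time_s': 0.0, 'joints': array([-5.78051518e+01,  2.05925279e+01,  6.34875524e-01, -2.26117047e-02,
       -7.01352533e+01, -1.65071753e+01]), 'qd': array([ 0.04347016, -0.02232893,  0.03324628,  0.00923174, -0.05410506,
       -0.08698654]), 'joint_torque': array([-8.37750595e-04, -5.82717562e+01,  2.93049717e+01,  6.99720427e+00,
        6.77498057e-03, -1.20564591e-04]), 'tcp_pos': array([ 0.18239128, -0.649427  ,  0.24761085]), 'eef_rot': array([ 1.79904883e+02, -6.02043466e-03, -1.64320023e+02]), 'contact_force': array([ 0.35626039, -0.33349788,  0.18035235]), 'moment': array([ 0.03926987,  0.04017183, -0.0126224 ]), 'gripper_force': 0.0, 'gripper_width': 0.08751618889151275}
scene [-0.52782922 -0.73913789  0.80774936]
side [0.18665102 0.93425067 0.51178846]
```

View pics/scene0.png

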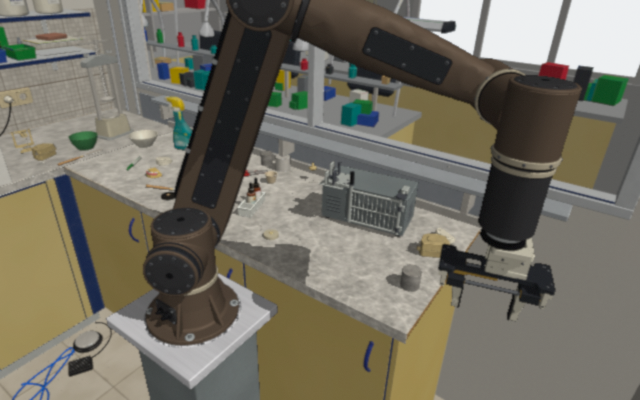

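View pics/side0.png

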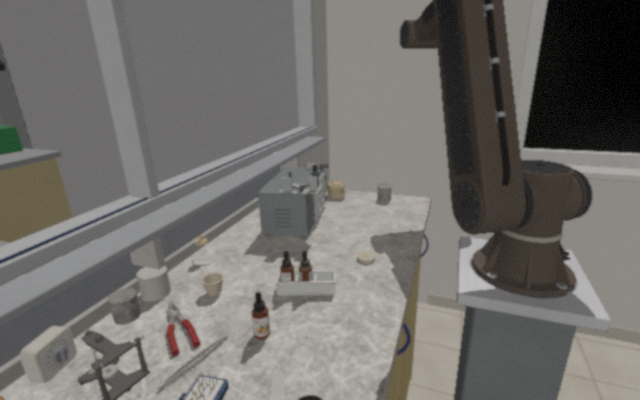

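The side view shows the loose bottle at about (261,317), the crate at about (307,285) with its empty cell at about (321,283), and the locker at about (292,205). In the scene view the locker is at about (370,198).

```bash
python3 - <<'E'
from h import *
L=lambda n:dict(np.load(f'pics/{n}0.npz'))
s=L('side'); W=cloud(s)
def show(W,u0,u1,v0,v1,zlo,zhi,name):
    P=W[v0:v1,u0:u1].reshape(-1,3); P=P[(P[:,2]>zlo)&(P[:,2]<zhi)]
    if len(P)==0: print(name,'none');return P
    print(name,len(P),'min',P.min(0).round(3),'max',P.max(0).round(3),'med',np.median(P,0).round(3)); return P
show(W,245,275,290,345,.01,.05,'bottle body')
show(W,245,275,290,345,.07,.12,'bottle top')
P=show(W,272,342,262,302,.028,.04,'crate rim')
print(cv2.minAreaRect((P[:,:2]*1000).astype(np.float32)))
show(W,280,294,250,275,.075,.12,'filler1');show(W,298,312,250,275,.075,.12,'filler2')
P=show(W,258,332,160,240,.143,.155,'roof')
print(cv2.minAreaRect((P[:,:2]*1000).astype(np.float32)))
c=L('scene'); V=cloud(c)
P=show(V,310,425,155,235,.143,.156,'roof sc'); print(cv2.minAreaRect((P[:,:2]*1000).astype(np.float32)))
P=show(V,310,425,155,235,.16,.22,'catches sc')
for z in (W,V):
    pass
show(V,395,425,260,295,.01,.07,'ring');show(V,262,280,228,240,.005,.03,'wheel');show(W,200,225,270,300,.01,.06,'cup')
show(V,420,450,230,260,.01,.1,'box')
big=cv2.resize(c['image'][150:240,300:430],None,fx=6,fy=6,interpolation=cv2.INTER_CUBIC); cv2.imwrite('pics/lock.png',big[:,:,::-1])
E
```

```text
bottle body 285 min [0.501 0.414 0.01 ] max [0.53  0.442 0.05 ] med [0.508 0.437 0.031]
bottle top 146 min [0.506 0.414 0.07 ] max [0.528 0.436 0.102] med [0.515 0.429 0.079]
crate rim 503 min [0.418 0.2   0.028] max [0.565 0.299 0.04 ] med [0.482 0.263 0.035]
((491.6437072753906, 250.9922637939453), (140.94654846191406, 55.24287414550781), 20.530431747436523)
filler1 93 min [0.522 0.255 0.075] max [0.543 0.277 0.105] med [0.532 0.269 0.083]
filler2 96 min [0.481 0.241 0.075] max [0.502 0.263 0.105] med [0.489 0.256 0.084]
roof 993 min [ 0.557 -0.289  0.143] max [0.787 0.03  0.155] med [ 0.69  -0.094  0.151]
((671.7758178710938, -130.95753479003906), (184.98458862304688, 301.81549072265625), 9.681777000427246)
roof sc 1504 min [ 0.557 -0.291  0.143] max [0.802 0.082 0.156] med [ 0.685 -0.153  0.151]
((717.1732177734375, -113.84149169921875), (265.850341796875, 330.77691650390625), 16.165847778320312)
catches sc 1557 min [ 0.562 -0.29   0.16 ] max [0.901 0.069 0.212] med [ 0.798 -0.138  0.175]
ring 438 min [ 0.402 -0.442  0.01 ] max [ 0.462 -0.386  0.06 ] med [ 0.417 -0.418  0.049]
wheel 130 min [0.36  0.039 0.005] max [0.414 0.115 0.018] med [0.386 0.067 0.012]
cup 362 min [0.674 0.308 0.01 ] max [0.726 0.358 0.042] med [0.698 0.333 0.03 ]
box 570 min [ 0.584 -0.45   0.01 ] max [ 0.762 -0.364  0.057] med [ 0.614 -0.403  0.045]
```

View pics/lock.png

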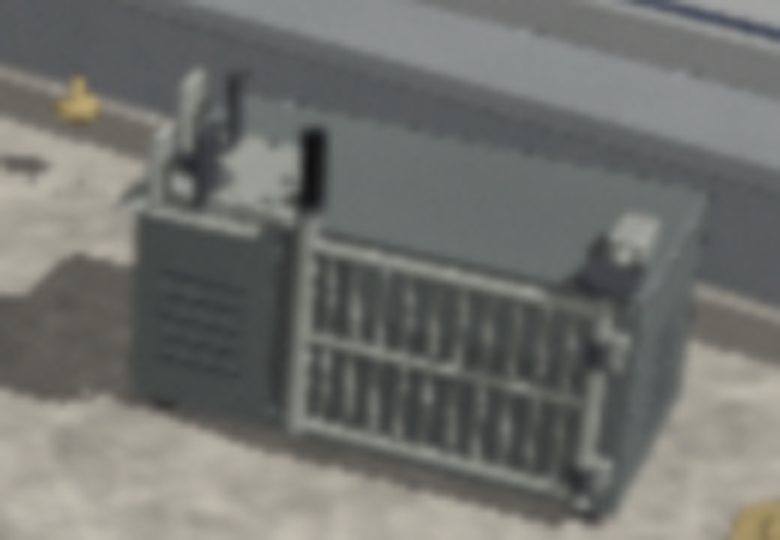

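The locker crop shows the black grip at about (313,168), the pawl post at about (232,105), the bolt tab and rests at about (190,110) and (160,160), and the gate at the right with its hinge near (610,360). The measured sizes match the ones given, so I'll move now.

{"op": "apply_moves", "data": {"targets": [{"dp":[0.238,0.3,0.05],"yaw":5},{"dp":[0.238,0.3,0.05],"yaw":5},{"dp":[0.238,0.3,0.05],"yaw":5},{"dp":[0.238,0.3,0.05],"yaw":5},{"dp":[0.238,0.3,0.05],"yaw":5},{"dp":[0.238,0.3,0.05],"yaw":5},{"dp":[0.238,0.3,0.05],"yaw":5},{"dp":[0.238,0.3,0.05],"yaw":5},{"dp":[0.238,0.3,0.05],"yaw":5},{"dp":[0.238,0.3,0.05],"yaw":5},{"dp":[0.268,0.7,0.05],"yaw":5},{"dp":[0.268,0.7,0.05],"yaw":5},{"dp":[0.268,0.7,0.05],"yaw":5},{"dp":[0.268,0.7,0.05],"yaw":5},{"dp":[0.268,0.7,0.05],"yaw":5},{"dp":[0.268,0.7,0.05],"yaw":5},{"dp":[0.268,0.7,0.05],"yaw":5},{"dp":[0.268,0.7,0.05],"yaw":5},{"dp":[0.268,0.7,0.05],"yaw":5},{"dp":[0.268,0.7,0.05],"yaw":5}], "grip": -1}}

```text
time_s: 1.77
tcp_pos: [0.4502, 0.0531, 0.2986]
eef_rot: [180.0, 0.0, -159.2]
contact_force: [0.6, 0.2, -0.6]
gripper_width: 0.0875
gripper_force: 0.0
```

{"op": "apply_moves", "data": {"targets": [{"dp":[0.03,0.25,0],"yaw":0},{"dp":[0.03,0.25,0],"yaw":0},{"dp":[0.03,0.25,0],"yaw":0},{"dp":[0.03,0.25,0],"yaw":0},{"dp":[0.03,0.25,0],"yaw":0},{"dp":[0.03,0.25,0],"yaw":0},{"dp":[0.03,0.25,0],"yaw":0},{"dp":[0.03,0.25,0],"yaw":0},{"dp":[0.03,0.25,0],"yaw":0}]}}

```text
time_s: 2.52
tcp_pos: [0.4802, 0.3001, 0.2978]
eef_rot: [-180.0, -0.1, -159.3]
contact_force: [-0.4, -0.2, 1.0]
gripper_width: 0.0875
gripper_force: 0.0
```

```bash
python3 - <<'E'
from h import *
c=cap('wrist'); save(c,'w1'); np.savez('pics/w1.npz',**c); o=-c['R'].T@c['t']; print(o, c['R'][2])
W=cloud(c); print(get_state()['tcp_pos'])
z=W[...,2]
P=W[(z>.03)&(z<.037)]; P=P[(P[:,0]>.4)&(P[:,0]<.58)&(P[:,1]>.17)&(P[:,1]<.31)]; print(len(P),len(P)and cv2.minAreaRect((P[:,:2]*1000).astype(np.float32)))
m=((z>.062)&(z<.12)).astype(np.uint8); n,l,st,ce=cv2.connectedComponentsWithStats(m)
for i in range(1,n):
    if st[i,4]>30:
        Q=W[l==i]; print(st[i],Q.min(0).round(3),Q.max(0).round(3),np.median(Q[Q[:,2]>.095],0).round(3))
E
```

```text
[0.41883533 0.27530709 0.43259048] [ 0.22636631  0.0865969  -0.97018517]
[0.480256   0.29946207 0.29818881]
1256 ((493.7085266113281, 248.93032836914062), (140.20025634765625, 52.38236999511719), 19.827455520629883)
[261 162  27  27 521] [0.478 0.235 0.062] [0.509 0.267 0.105] [0.493 0.251 0.101]
[   0  171   49   47 1805] [ 0.592 -0.041  0.062] [0.637 0.012 0.12 ] [0.605 0.006 0.107]
[260 200  26  26 514] [0.52  0.248 0.062] [0.548 0.279 0.105] [0.534 0.264 0.101]
[391 235  10  15 127] [0.509 0.411 0.062] [0.527 0.419 0.083] [nan nan nan]
  return _methods._mean(a, axis=axis, dtype=dtype,
  ret = um.true_divide(
```

View pics/w1.png

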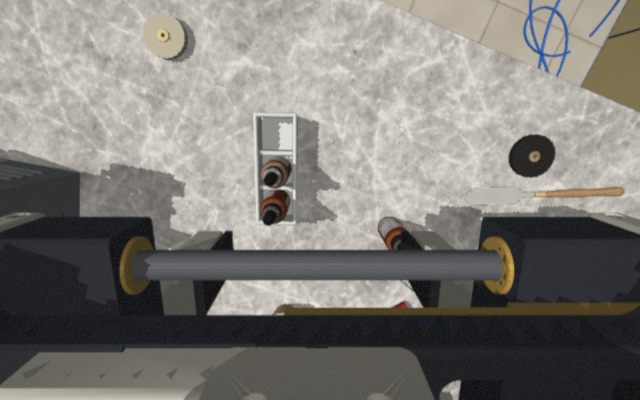

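The wrist view shows the crate at (275,168) with its empty cell at (275,132), the fillers at (275,175) and (272,208), and the loose bottle at (393,233). The bottle is at (0.517, 0.425), the cell centre at (0.451, 0.235) and the crate yaw is 20°.

{"op": "apply_moves", "data": {"targets": [{"dp":[0.037,0.125,0]},{"dp":[0.037,0.125,0]},{"dp":[0.037,0.125,0]},{"dp":[0.037,0.125,0]},{"dp":[0.037,0.125,-0.08]},{"dp":[0.037,0.125,-0.08]},{"dp":[0.037,0.125,-0.12]},{"dp":[0.037,0.125,-0.16]},{"dp":[0.037,0.125,-0.2]},{"dp":[0.037,0.125,-0.22]},{"dp":[0.037,0.125,-0.235]},{"dp":[0.037,0.125,-0.235]},{"dp":[0.037,0.125,-0.235]}]}}

```text
$.targets[0]: bad value
```

{"op": "apply_moves", "data": {"targets": [{"dp":[0,0,0]},{"dp":[0,0,0]},{"dp":[0,0,0]},{"dp":[0,0,0]},{"dp":[0,0,0]},{"dp":[0,0,0]},{"dp":[0,0,0]},{"dp":[0,0,0]}], "grip": 1, "squeeze": 12}}

```text
$.targets[0]: bad value
```

{"op": "apply_moves", "data": {"targets": [{"dp":[0.037,0.125,0],"yaw":0},{"dp":[0.037,0.125,0],"yaw":0},{"dp":[0.037,0.125,0],"yaw":0},{"dp":[0.037,0.125,0],"yaw":0},{"dp":[0.037,0.125,-0.08],"yaw":0},{"dp":[0.037,0.125,-0.08],"yaw":0},{"dp":[0.037,0.125,-0.12],"yaw":0},{"dp":[0.037,0.125,-0.16],"yaw":0},{"dp":[0.037,0.125,-0.2],"yaw":0},{"dp":[0.037,0.125,-0.22],"yaw":0},{"dp":[0.037,0.125,-0.235],"yaw":0},{"dp":[0.037,0.125,-0.235],"yaw":0},{"dp":[0.037,0.125,-0.235],"yaw":0}]}}

```text
time_s: 3.65
tcp_pos: [0.5178, 0.4239, 0.0636]
eef_rot: [-180.0, -0.0, -159.4]
contact_force: [-0.0, -1.0, 0.6]
gripper_width: 0.0875
gripper_force: 0.0
```

{"op": "apply_moves", "data": {"targets": [{"dp":[0,0,0],"yaw":0},{"dp":[0,0,0],"yaw":0},{"dp":[0,0,0],"yaw":0},{"dp":[0,0,0],"yaw":0},{"dp":[0,0,0],"yaw":0},{"dp":[0,0,0],"yaw":0},{"dp":[0,0,0],"yaw":0},{"dp":[0,0,0],"yaw":0}], "grip": 1, "squeeze": 12}}

```text
time_s: 4.32
tcp_pos: [0.5174, 0.4252, 0.0636]
eef_rot: [180.0, 0.0, -159.3]
contact_force: [0.5, -0.2, 0.5]
gripper_width: 0.0399
gripper_force: 0.0
```

{"op": "apply_moves", "data": {"targets": [{"dp":[0,0,0],"yaw":0},{"dp":[0,0,0],"yaw":0},{"dp":[0,0,0],"yaw":0},{"dp":[0,0,0],"yaw":0},{"dp":[0,0,0],"yaw":0}]}}

```text
time_s: 4.73
tcp_pos: [0.5175, 0.4251, 0.0635]
eef_rot: [-180.0, -0.0, -159.3]
contact_force: [-0.2, -0.3, -0.8]
gripper_width: 0.0315
gripper_force: 12.0
```

{"op": "apply_moves", "data": {"targets": [{"dp":[0,0,0.02],"yaw":0},{"dp":[0,0,0.05],"yaw":0},{"dp":[0,0,0.09],"yaw":0},{"dp":[0,0,0.12],"yaw":0},{"dp":[0,0,0.13],"yaw":0},{"dp":[0,0,0.13],"yaw":0}]}}

```text
time_s: 5.23
tcp_pos: [0.5186, 0.4264, 0.1976]
eef_rot: [179.8, 0.3, -159.3]
contact_force: [-0.1, 0.2, -0.9]
gripper_width: 0.0316
gripper_force: 12.0
```

```bash
python3 - <<'E'
from h import *
c=cap('side'); W=cloud(c); z=W[...,2]; s=get_state(); print(s['tcp_pos'],s['gripper_width'],s['gripper_force'])
M=(abs(W[...,0]-s['tcp_pos'][0])<.03)&(abs(W[...,1]-s['tcp_pos'][1])<.03)&(z<s['tcp_pos'][2]-.025)&(z>.03)
P=W[M]; print(len(P),P.min(0),P.max(0))
m=(z>.1)&(z<.21)&(abs(W[...,0]-.52)<.08)
cv2.imwrite('pics/s2.png',cv2.resize(c['image'][180:340,180:370],None,fx=4,fy=4,interpolation=cv2.INTER_CUBIC)[:,:,::-1])
E
```

```text
[0.51769758 0.42562883 0.19497433] 0.03177324174607325 11.961475851712748
268 [0.50151667 0.41705119 0.13532308] [0.5312379  0.44470967 0.16956109]
```

View pics/s2.png

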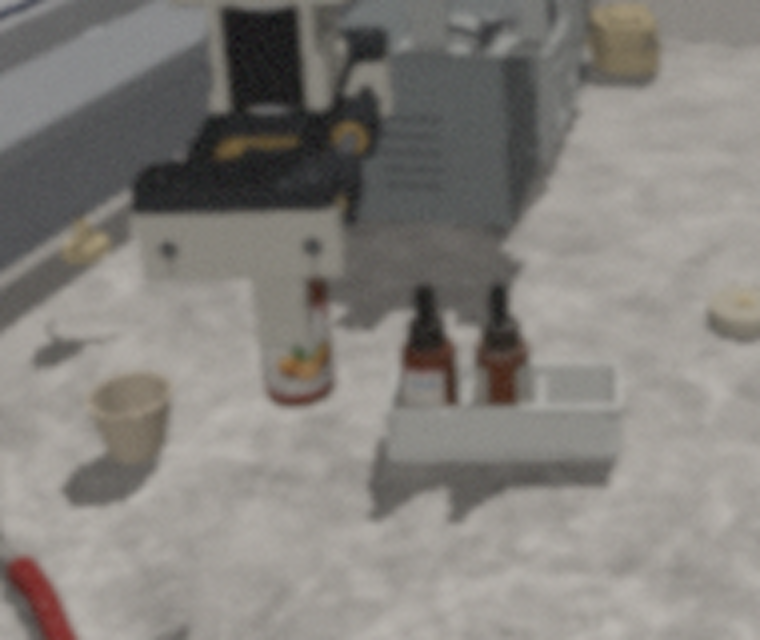

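The bottle hangs upright at crop (300,360), and the crate and fillers haven't moved. I'll move it over the cell and check its offset in the jaws.

{"op": "apply_moves", "data": {"targets": [{"dp":[-0.067,-0.191,0],"yaw":-0.7},{"dp":[-0.067,-0.191,0],"yaw":-0.7},{"dp":[-0.067,-0.191,0],"yaw":-0.7},{"dp":[-0.067,-0.191,0],"yaw":-0.7},{"dp":[-0.067,-0.191,0],"yaw":-0.7},{"dp":[-0.067,-0.191,0],"yaw":-0.7},{"dp":[-0.067,-0.191,0],"yaw":-0.7},{"dp":[-0.067,-0.191,0],"yaw":-0.7},{"dp":[-0.067,-0.191,0],"yaw":-0.7}]}}

```text
time_s: 6.03
tcp_pos: [0.4506, 0.2346, 0.1928]
eef_rot: [-180.0, -0.1, -160.0]
contact_force: [-0.4, 1.3, -0.6]
gripper_width: 0.0318
gripper_force: 12.0
```

```bash
python3 - <<'E'
from h import *
from scipy.optimize import least_squares
s=get_state(); t=s['tcp_pos']; print(t,s['eef_rot'])
c=cap('side'); W=cloud(c); z=W[...,2]
def fit(M,r,g):
    P=W[M][:,:2]; return len(P), least_squares(lambda q:np.hypot(P[:,0]-q[0],P[:,1]-q[1])-r,g,loss='soft_l1',f_scale=.001).x
near=lambda x,y,d:(abs(W[...,0]-x)<d)&(abs(W[...,1]-y)<d)
print('held',fit(near(t[0],t[1],.028)&(z<t[2]-.03)&(z>t[2]-.056),.0165,t[:2]))
print('fa',fit(near(.493,.25,.016)&(z>.067)&(z<.079),.012,[.493,.25]),'fb',fit(near(.534,.265,.016)&(z>.067)&(z<.079),.012,[.534,.265]))
# near long rim line & -x rim
M=near(.49,.25,.12)&(z>.005)&(z<.034); P=W[M]; P=P[:,:2]-[.493,.25]; a=np.radians(20); u=P@[np.cos(a),np.sin(a)]; v=P@[-np.sin(a),np.cos(a)]
print(np.percentile(u,[1,99]),np.percentile(v,[1,50,90,99]))
E
```

```text
[0.45060923 0.23463189 0.19280685] [-1.79977029e+02 -5.21249262e-02 -1.60003598e+02]
held (150, array([0.45065597, 0.23417024]))
fa (48, array([0.49242047, 0.25004268])) fb (48, array([0.53523175, 0.26327919]))
[-0.069192    0.06565471] [-0.02374257  0.02371444  0.0257272   0.02697922]
```

{"op": "apply_moves", "data": {"targets": [{"dp":[0,0.001,-0.03],"yaw":0},{"dp":[0,0.001,-0.06],"yaw":0},{"dp":[0,0.001,-0.08],"yaw":0},{"dp":[0,0.001,-0.09],"yaw":0},{"dp":[0,0.001,-0.1],"yaw":0},{"dp":[0,0.001,-0.11],"yaw":0},{"dp":[0,0.001,-0.118],"yaw":0},{"dp":[0,0.001,-0.124],"yaw":0},{"dp":[0,0.001,-0.124],"yaw":0},{"dp":[0,0.001,-0.124],"yaw":0}]}}

```text
time_s: 6.92
tcp_pos: [0.4507, 0.2353, 0.0697]
eef_rot: [-180.0, 0.0, -160.0]
contact_force: [-0.1, 0.2, -0.9]
gripper_width: 0.0317
gripper_force: 12.0
```

{"op": "apply_moves", "data": {"targets": [{"dp":[0,0,-0.002],"yaw":0},{"dp":[0,0,-0.002],"yaw":0},{"dp":[0,0,-0.002],"yaw":0}]}}

```text
time_s: 7.17
tcp_pos: [0.4507, 0.2353, 0.068]
eef_rot: [180.0, 0.0, -160.0]
contact_force: [-0.4, 0.6, -1.5]
gripper_width: 0.0321
gripper_force: 12.0
```

{"op": "apply_moves", "data": {"targets": [{"dp":[0,0,0],"yaw":0},{"dp":[0,0,0],"yaw":0},{"dp":[0,0,0],"yaw":0},{"dp":[0,0,0],"yaw":0},{"dp":[0,0,0],"yaw":0},{"dp":[0,0,0],"yaw":0}], "grip": -1}}

```text
time_s: 7.67
tcp_pos: [0.4505, 0.2352, 0.0676]
eef_rot: [180.0, 0.0, -160.0]
contact_force: [0.2, 0.5, -0.2]
gripper_width: 0.0665
gripper_force: 0.0
```

{"op": "apply_moves", "data": {"targets": [{"dp":[0,0,0.02],"yaw":0},{"dp":[0,0,0.05],"yaw":0},{"dp":[0,0,0.09],"yaw":0},{"dp":[0,0,0.13],"yaw":0},{"dp":[0,0,0.17],"yaw":0},{"dp":[0,0,0.21],"yaw":0},{"dp":[0,0,0.25],"yaw":0},{"dp":[0,0,0.25],"yaw":0}]}}

```text
time_s: 8.33
tcp_pos: [0.4532, 0.2365, 0.3264]
eef_rot: [179.8, 0.7, -160.0]
contact_force: [1.6, 1.6, 1.2]
gripper_width: 0.0875
gripper_force: 0.0
```

{"op": "apply_moves", "data": {"targets": [{"dp":[0.05,-0.235,0],"yaw":10},{"dp":[0.05,-0.235,0],"yaw":10},{"dp":[0.05,-0.235,0],"yaw":10},{"dp":[0.05,-0.235,0],"yaw":10},{"dp":[0.05,-0.235,0],"yaw":10},{"dp":[0.05,-0.235,0],"yaw":10},{"dp":[0.05,-0.235,0],"yaw":10},{"dp":[0.05,-0.235,0],"yaw":10},{"dp":[0.05,-0.235,0],"yaw":10}]}}

```text
time_s: 9.08
tcp_pos: [0.5004, 0.0, 0.3174]
eef_rot: [180.0, -0.0, -150.1]
contact_force: [0.6, 0.4, 0.5]
gripper_width: 0.0879
gripper_force: 0.0
```

```bash
python3 - <<'E'
from h import *
s=cap('side'); W=cloud(s); z=W[...,2]
M=(z>.067)&(z<.12)&(W[...,1]>.2)&(W[...,1]<.3)&(W[...,0]>.4)&(W[...,0]<.56)
n,l,st,ce=cv2.connectedComponentsWithStats(M.astype(np.uint8))
for i in range(1,n):
    if st[i,4]>15: print(W[l==i].min(0).round(3),W[l==i].max(0).round(3))
c=cap('wrist'); np.savez('pics/w3.npz',**c); save(c,'w3')
W=cloud(c); np.save('pics/w3c.npy',W); z=W[...,2]
m=((z>.165)&(z<.215)&(W[...,0]>.5)).astype(np.uint8); n,l,st,ce=cv2.connectedComponentsWithStats(m)
for i in range(1,n):
    if st[i,4]>15: Q=W[l==i]; print(st[i],Q.min(0).round(3),Q.max(0).round(3))
P=W[(abs(z-.151)<.004)&(W[...,0]>.5)]; print(len(P)); print(cv2.minAreaRect((P[:,:2]*1000).astype(np.float32)),P.min(0),P.max(0))
E
```

```text
[0.522 0.256 0.068] [0.544 0.278 0.106]
[0.479 0.244 0.067] [0.504 0.266 0.106]
[0.439 0.23  0.068] [0.462 0.249 0.107]
[154 224  22  26 337] [ 0.595 -0.113  0.165] [ 0.608 -0.096  0.199]
[197 224   6   9  32] [ 0.579 -0.082  0.165] [ 0.587 -0.077  0.168]
[250 240  13  10  88] [ 0.565 -0.029  0.165] [ 0.57  -0.021  0.189]
[248 282  12  12 112] [ 0.604 -0.013  0.168] [ 0.616 -0.002  0.173]
[214 307  12   8  71] [ 0.647 -0.029  0.165] [ 0.653 -0.019  0.178]
[246 309   9   6  40] [ 0.635 -0.001  0.165] [0.639 0.006 0.174]
4425
((635.1998901367188, -129.28631591796875), (109.1312484741211, 276.5273742675781), 9.905037879943848) [ 0.558712   -0.26885624  0.14700236] [0.67851425 0.0132935  0.15497074]
```

View pics/w3.png

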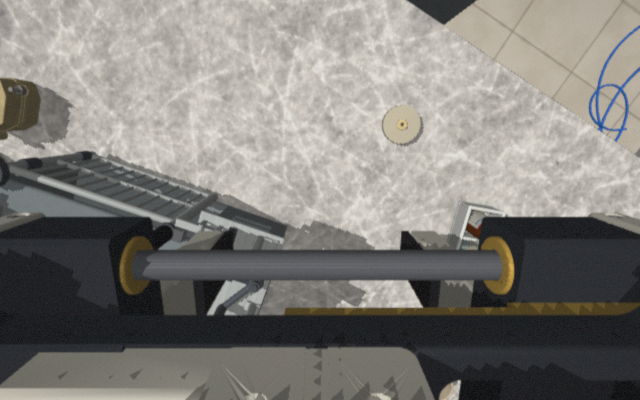

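The bottle now stands in the cell: the three caps are equal in height and 45 mm apart. In this wrist view the catches, at about (155–250, 224–310), are hidden behind the gripper, so I'll move further in and align with the locker.

{"op": "apply_moves", "data": {"targets": [{"dp":[0.17,-0.02,0.03],"yaw":-20},{"dp":[0.17,-0.02,0.03],"yaw":-20},{"dp":[0.17,-0.02,0.03],"yaw":-20},{"dp":[0.17,-0.02,0.03],"yaw":-20},{"dp":[0.17,-0.02,0.03],"yaw":-20},{"dp":[0.17,-0.02,0.03],"yaw":-20},{"dp":[0.17,-0.02,0.03],"yaw":-20},{"dp":[0.17,-0.02,0.03],"yaw":-20}]}}

```text
time_s: 9.85
tcp_pos: [0.6697, -0.0187, 0.3475]
eef_rot: [180.0, -0.0, -169.9]
contact_force: [-0.2, -0.4, 0.7]
gripper_width: 0.0874
gripper_force: 0.0
```

```bash
python3 - <<'E'
from h import *
c=cap('wrist'); np.savez('pics/w4.npz',**c); save(c,'w4')
W=cloud(c); z=W[...,2]
P=W[(abs(z-.151)<.004)&(W[...,0]>.5)]; print(len(P)); print(cv2.minAreaRect((P[:,:2]*1000).astype(np.float32)))
# front face line of locker (-x side)
F=W[(z>.02)&(z<.14)&(W[...,0]>.5)&(W[...,0]<.66)&(W[...,1]<.1)&(W[...,1]>-.3)]
print(len(F))
a=np.radians(9.8); ex=np.array([np.cos(a),np.sin(a)]); ey=np.array([-ex[1],ex[0]])
m=((z>.17)&(z<.215)&(W[...,0]>.5)&(W[...,0]<.75)).astype(np.uint8); n,l,st,ce=cv2.connectedComponentsWithStats(m)
for i in range(1,n):
    if st[i,4]>15:
        Q=W[l==i]; T=Q[Q[:,2]>np.percentile(Q[:,2],95)-.005]; u=T[:,:2]@ex; v=T[:,:2]@ey
        print(st[i],'top z',T[:,2].mean().round(3),'ctr',T[:,:2].mean(0).round(4),'u',u.min().round(4),u.max().round(4),'v',v.min().round(4),v.max().round(4))
E
```

```text
33449
((673.44677734375, -134.1053009033203), (179.6424560546875, 299.0180969238281), 10.033641815185547)
641
[293  72  12  33 390] top z 0.202 ctr [ 0.5819 -0.0506] u 0.5521 0.5774 v -0.1537 -0.1443
[326  76  11  28 272] top z 0.195 ctr [ 0.577  -0.0238] u 0.5542 0.5753 v -0.1252 -0.1175
[218  93  29  22 454] top z 0.208 ctr [ 0.604  -0.1054] u 0.5692 0.585 v -0.2147 -0.1998
[335 126  11  11  72] top z 0.171 ctr [ 0.6106 -0.0074] u 0.5956 0.6049 v -0.1161 -0.1066
[341 160  11  36 354] top z 0.195 ctr [0.6507 0.0044] u 0.6276 0.6572 v -0.1103 -0.1021
[308 168  15  17 187] top z 0.204 ctr [ 0.6531 -0.0242] u 0.6334 0.6452 v -0.1412 -0.1288
```

View pics/w4.png

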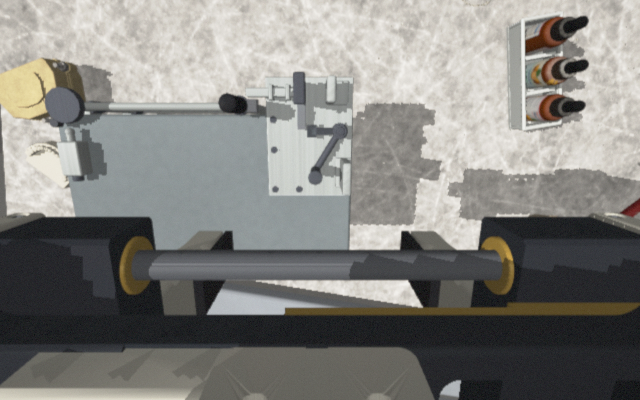

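The view shows the post at (315,177), its rest at (346,178), the bolt tab at (299,88), its rest at (331,90), the black grip at (232,103) and the hinge cap at (64,104). The measured spans of 39 mm and 36 mm match the 38 mm and 36 mm given, and the locker yaw is 10°. I'll squeeze the pawl next.

{"op": "apply_moves", "data": {"targets": [{"dp":[-0.018,0.017,0],"yaw":0},{"dp":[-0.018,0.017,-0.04],"yaw":0},{"dp":[-0.018,0.017,-0.08],"yaw":0},{"dp":[-0.018,0.017,-0.11],"yaw":0},{"dp":[-0.018,0.017,-0.13],"yaw":0},{"dp":[-0.018,0.017,-0.145],"yaw":0},{"dp":[-0.018,0.017,-0.155],"yaw":0},{"dp":[-0.018,0.017,-0.155],"yaw":0},{"dp":[-0.018,0.017,-0.155],"yaw":0}]}}

```text
time_s: 10.65
tcp_pos: [0.6523, -0.0026, 0.1935]
eef_rot: [-180.0, 0.0, -170.0]
contact_force: [0.1, 0.2, 0.8]
gripper_width: 0.0877
gripper_force: 0.0
```

```bash
python3 - <<'E'
from h import *
c=dict(np.load('pics/w4.npz')); W=cloud(c)
Q=W[95:112,55:75].reshape(-1,3); Q=Q[~np.isnan(Q[:,2])]; print('hinge cap',np.median(Q,0)); print(ray(c,64,104,.16),ray(c,64,104,.187))
print('grip', ray(c,232,103,.2))
print('crank arm',W[150,330], 'plate',W[185,285])
R=W[60:80,10:70].reshape(-1,3); print('wooden box',np.nanmin(R,0),np.nanmax(R,0))
E
```

```text
hinge cap [ 0.63096441 -0.27110671  0.16227236]
[ 0.63217661 -0.2729979   0.16      ] [ 0.62990542 -0.2528099   0.187     ]
grip [ 0.60324212 -0.10397696  0.2       ]
crank arm [ 0.63033852 -0.0132274   0.16243592] plate [ 0.67546204 -0.05240656  0.15054647]
wooden box [ 0.58449859 -0.46934732 -0.0045681 ] [ 0.62257447 -0.36292626  0.05271846]
```

{"op": "apply_moves", "data": {"targets": [{"dp":[0,0,0],"yaw":0},{"dp":[0,0,0],"yaw":0},{"dp":[0,0,0],"yaw":0},{"dp":[0,0,0],"yaw":0},{"dp":[0,0,0],"yaw":0},{"dp":[0,0,0],"yaw":0},{"dp":[0,0,0],"yaw":0},{"dp":[0,0,0],"yaw":0},{"dp":[0,0,0],"yaw":0},{"dp":[0,0,0],"yaw":0},{"dp":[0,0,0],"yaw":0},{"dp":[0,0,0],"yaw":0},{"dp":[0,0,0],"yaw":0},{"dp":[0,0,0],"yaw":0},{"dp":[0,0,0],"yaw":0},{"dp":[0,0,0],"yaw":0}], "grip": 1, "squeeze": 18}}

```text
time_s: 11.98
tcp_pos: [0.6537, -0.0001, 0.1934]
eef_rot: [179.8, 0.2, -169.9]
contact_force: [-0.2, 10.9, 4.4]
gripper_width: 0.0197
gripper_force: 18.0
```

{"op": "apply_moves", "data": {"targets": [{"dp":[0,0,0],"yaw":0},{"dp":[0,0,0],"yaw":0},{"dp":[0,0,0],"yaw":0},{"dp":[0,0,0],"yaw":0},{"dp":[0,0,0],"yaw":0},{"dp":[0,0,0],"yaw":0},{"dp":[0,0,0],"yaw":0},{"dp":[0,0,0.03],"yaw":0},{"dp":[0,0,0.06],"yaw":0},{"dp":[0,0,0.06],"yaw":0},{"dp":[-0.074,-0.025,0.06],"yaw":0},{"dp":[-0.074,-0.025,0.06],"yaw":0},{"dp":[-0.074,-0.025,0.06],"yaw":0},{"dp":[-0.074,-0.025,0.06],"yaw":0},{"dp":[-0.074,-0.025,0.06],"yaw":0}], "grip": -0.77}}

```text
time_s: 13.23
tcp_pos: [0.5788, -0.0279, 0.2532]
eef_rot: [-180.0, 0.1, -170.0]
contact_force: [0.3, -0.3, 0.2]
gripper_width: 0.0773
gripper_force: 0.0
```

```bash
python3 - <<'E'
from h import *
c=cap('scene'); 
cv2.imwrite('pics/s5.png',cv2.resize(c['image'][130:240,300:430],None,fx=5,fy=5,interpolation=cv2.INTER_CUBIC)[:,:,::-1])
s=get_state();print(s['tcp_pos'],s['gripper_width'])
E
```

```text
[ 0.57918461 -0.02772271  0.2529311 ] 0.07753722025864064
```

{"op": "apply_moves", "data": {"targets": [{"dp":[0,0,-0.02],"yaw":0},{"dp":[0,0,-0.04],"yaw":0},{"dp":[0,0,-0.05],"yaw":0},{"dp":[0,0,-0.06],"yaw":0},{"dp":[0,0,-0.06],"yaw":0}]}}

```text
time_s: 13.7
tcp_pos: [0.578, -0.0278, 0.1903]
eef_rot: [-180.0, -0.2, -170.0]
contact_force: [-1.5, 0.2, 0.4]
gripper_width: 0.0774
gripper_force: 0.0
```

{"op": "apply_moves", "data": {"targets": [{"dp":[0,0,0],"yaw":0},{"dp":[0,0,0],"yaw":0},{"dp":[0,0,0],"yaw":0},{"dp":[0,0,0],"yaw":0},{"dp":[0,0,0],"yaw":0},{"dp":[0,0,0],"yaw":0},{"dp":[0,0,0],"yaw":0},{"dp":[0,0,0],"yaw":0},{"dp":[0,0,0],"yaw":0},{"dp":[0,0,0],"yaw":0},{"dp":[0,0,0],"yaw":0},{"dp":[0,0,0],"yaw":0},{"dp":[0,0,0],"yaw":0},{"dp":[0,0,0],"yaw":0},{"dp":[0,0,0],"yaw":0}], "grip": 1, "squeeze": 18}}

```text
time_s: 14.95
tcp_pos: [0.5787, -0.0272, 0.1931]
eef_rot: [180.0, 0.1, -170.0]
contact_force: [-1.1, 0.4, 5.4]
gripper_width: 0.0178
gripper_force: 18.0
```

The closing widths, about 21 mm and 18 mm, show that both catches were squeezed all the way. Next I'll go to the hand grip at (0.604, −0.105); the hinge works out at about (0.6335, −0.272).

{"op": "apply_moves", "data": {"targets": [{"dp":[0,0,0],"yaw":0},{"dp":[0,0,0],"yaw":0},{"dp":[0,0,0],"yaw":0},{"dp":[0,0,0],"yaw":0},{"dp":[0,0,0],"yaw":0},{"dp":[0,0,0.03],"yaw":0},{"dp":[0,0,0.06],"yaw":0},{"dp":[0,0,0.06],"yaw":0},{"dp":[0.026,-0.0775,0.06],"yaw":0},{"dp":[0.026,-0.0775,0.06],"yaw":0},{"dp":[0.026,-0.0775,0.06],"yaw":0},{"dp":[0.026,-0.0775,0.06],"yaw":0},{"dp":[0.026,-0.0775,0.06],"yaw":0},{"dp":[0.026,-0.0775,0.04],"yaw":0},{"dp":[0.026,-0.0775,0.02],"yaw":0},{"dp":[0.026,-0.0775,0.003],"yaw":0},{"dp":[0.026,-0.0775,0.003],"yaw":0}], "grip": -0.15}}

```text
time_s: 16.37
tcp_pos: [0.6023, -0.1042, 0.192]
eef_rot: [179.9, -0.3, -170.0]
contact_force: [-1.1, -0.5, -1.0]
gripper_width: 0.0505
gripper_force: 0.0
```

{"op": "apply_moves", "data": {"targets": [{"dp":[0,0,0],"yaw":0},{"dp":[0,0,0],"yaw":0},{"dp":[0,0,0],"yaw":0},{"dp":[0,0,0],"yaw":0},{"dp":[0,0,0],"yaw":0},{"dp":[0,0,0],"yaw":0},{"dp":[0,0,0],"yaw":0},{"dp":[0,0,0],"yaw":0},{"dp":[0,0,0],"yaw":0},{"dp":[0,0,0],"yaw":0}], "grip": 1, "squeeze": 40}}

```text
time_s: 17.2
tcp_pos: [0.6048, -0.1049, 0.1962]
eef_rot: [180.0, 0.1, -170.0]
contact_force: [-0.2, 5.1, 6.8]
gripper_width: 0.0153
gripper_force: 40.0
```

```bash
python3 - <<'E'
from h import *
s=get_state(); p=s['tcp_pos']; print(p,s['eef_rot'])
for H in [(.6335,-.272)]:
  H=np.array(H); d=p[:2]-H; print(np.hypot(*d),np.degrees(np.arctan2(d[1],d[0])))
a0=np.radians(100); p0=np.array([np.cos(a0),np.sin(a0)])*.17
for k in range(5,95,5):
    a=a0+np.radians(k); print(k,(np.array([np.cos(a),np.sin(a)])*.17-p0).round(3))
E
```

```text
[ 0.60475551 -0.10493741  0.19615447] [ 1.79985227e+02  5.82538519e-02 -1.69997717e+02]
0.16951741816265084 99.76262184282592
5 [-0.014 -0.003]
10 [-0.029 -0.008]
15 [-0.042 -0.013]
20 [-0.055 -0.02 ]
25 [-0.068 -0.028]
30 [-0.08  -0.037]
35 [-0.091 -0.047]
40 [-0.101 -0.058]
45 [-0.11 -0.07]
50 [-0.118 -0.082]
55 [-0.125 -0.096]
60 [-0.13  -0.109]
65 [-0.135 -0.123]
70 [-0.138 -0.138]
75 [-0.14  -0.153]
80 [-0.14  -0.167]
85 [-0.14  -0.182]
90 [-0.138 -0.197]
```

{"op": "apply_moves", "data": {"targets": [{"dp":[-0.007,-0.002,0],"yaw":2.5},{"dp":[-0.014,-0.003,0],"yaw":5},{"dp":[-0.021,-0.005,0],"yaw":7.5},{"dp":[-0.029,-0.008,0],"yaw":10},{"dp":[-0.035,-0.01,0],"yaw":12.5},{"dp":[-0.042,-0.013,0],"yaw":15},{"dp":[-0.042,-0.013,0],"yaw":15}]}}

```text
time_s: 17.78
tcp_pos: [0.5619, -0.1184, 0.1962]
eef_rot: [-180.0, 0.1, -154.9]
contact_force: [-2.1, 5.8, 4.3]
gripper_width: 0.0152
gripper_force: 40.0
```

{"op": "apply_moves", "data": {"targets": [{"dp":[-0.013,-0.007,0],"yaw":5},{"dp":[-0.026,-0.015,0],"yaw":10},{"dp":[-0.038,-0.024,0],"yaw":15},{"dp":[-0.049,-0.034,0],"yaw":20},{"dp":[-0.059,-0.045,0],"yaw":25},{"dp":[-0.068,-0.057,0],"yaw":30},{"dp":[-0.076,-0.069,0],"yaw":35},{"dp":[-0.083,-0.083,0],"yaw":40},{"dp":[-0.088,-0.096,0],"yaw":45},{"dp":[-0.088,-0.096,0],"yaw":45}]}}

```text
time_s: 18.62
tcp_pos: [0.4735, -0.2159, 0.1961]
eef_rot: [180.0, -0.0, -109.8]
contact_force: [-4.9, 3.7, 9.4]
gripper_width: 0.0153
gripper_force: 40.0
```

{"op": "apply_moves", "data": {"targets": [{"dp":[-0.005,-0.014,0],"yaw":5},{"dp":[-0.008,-0.029,0],"yaw":10},{"dp":[-0.01,-0.044,0],"yaw":15},{"dp":[-0.01,-0.058,0],"yaw":20},{"dp":[-0.01,-0.073,0],"yaw":25},{"dp":[-0.008,-0.087,0],"yaw":30},{"dp":[-0.008,-0.087,0],"yaw":30},{"dp":[-0.008,-0.087,0],"yaw":30},{"dp":[-0.008,-0.087,0],"yaw":30},{"dp":[-0.008,-0.087,0],"yaw":30}]}}

```text
time_s: 19.45
tcp_pos: [0.4664, -0.302, 0.1961]
eef_rot: [180.0, -0.0, -80.1]
contact_force: [-2.3, 1.9, 8.4]
gripper_width: 0.0152
gripper_force: 40.0
```

```bash
python3 - <<'E'
from h import *
s=get_state(); print(s['tcp_pos'],s['contact_force'],s['gripper_width'])
d=s['tcp_pos'][:2]-np.array([.6335,-.272]); print(np.hypot(*d),np.degrees(np.arctan2(d[1],d[0]))%360-100)
a=cap('side')['image'][120:340,220:420]; b=cap('scene')['image'][120:300,260:460]
f=lambda i:cv2.resize(i,(400,int(i.shape[0]*400/i.shape[1])),interpolation=cv2.INTER_CUBIC)
a,b=f(a),f(b); o=np.zeros((440,800,3),np.uint8); o[:a.shape[0],:400]=a; o[:b.shape[0],400:]=b
cv2.imwrite('pics/fin.png',o[:,:,::-1])
E
```

```text
[ 0.46639237 -0.30203173  0.19608087] [-2.26225615  1.902011    8.41137893] 0.015230921377896955
0.16978475564287346 90.18814927765703
```

View pics/fin.png

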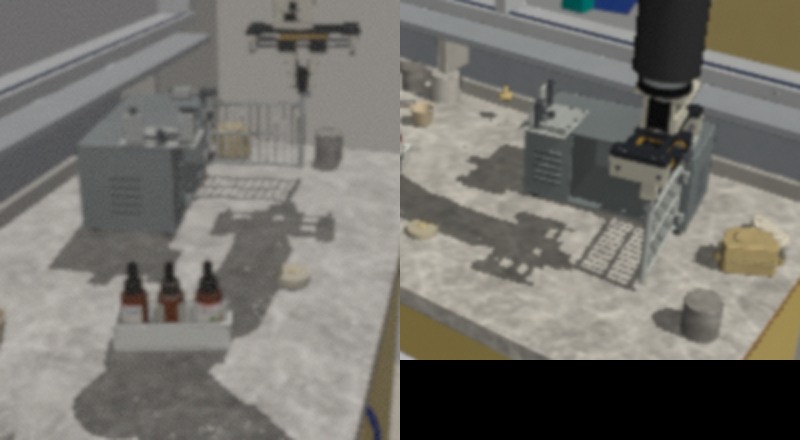

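The left half of the picture shows all three bottles upright in the crate at (172,310) and the gate standing out at (265,135). The right half shows the gate square to the open locker, held by its grip at (665,170), with the bystanders where they were.

```bash
python3 -c "
from h import *
print(r.close_job())"
```

```text
the job is handed in; nothing more can be done
None
```

I handed in the job at about 19.6 s: the loose bottle stands in the crate's empty cell, the pawl and then the bolt were squeezed all the way, and the gate is held at about 90° by its grip.

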